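# Take the inside depth of a wooden box with the stand gauge

## Task

Bring the open wooden box under the depth gauge, while its rod is still up, so that the rod will come down on the green dot in the middle of the box's floor. Then gently lower the rod by its knob until its brass foot touches the bottom, push the red lever fully down to lock it at that height, and let go. Leave the other things on the table where they are.

Things in the scene. Friction and masses are not known exactly. Their poses are not given: they have to be found in the camera images.
- box: open light wooden box (loose, 0.25 to 0.5 kg), 130 (x) by 96 mm (y), rim 55 mm high, walls 6 mm; inside floor 8 mm above the origin, a 40 mm green dot in its middle. Origin: centre of the underside. Dark pull tab on the middle of its -x wall: 14 mm thick (y), from x = -65 to -110 mm, 14 to 50 mm high; the box can be dragged by it
- stand: fixed depth-gauge stand: grey base plate 100 x 150 x 14 mm, origin at the centre of its underside, with an upright steel column (32 mm across, 410 mm tall) in the middle. The gauge's rod hangs 150 mm from the column, towards the stand's -x
- head: fixed blue head of the gauge on the column, same yaw as the stand. Origin: on the rod's upright axis, at the underside of the sleeve (42 x 42 x 35 mm) that guides the rod; its height differs from start to start by up to 25 mm
- lens (a point): centre of the underside of a fixed clear reading lens with a white rim, 117 mm across, 9 mm thick, 60 mm to head +x of the rod's axis, 251 mm above the head's origin. It overhangs the rod up to its axis and leaves no room for an upright gripper over the knob; a tool leaning back towards head -x by about 40 degrees from vertical has room
- probe: the gauge's sliding part: upright steel rod 10 mm thick, knob on top, brass foot (18 mm across, 12 mm tall) below. Origin: centre of the foot's lower face. It slides straight up and down in the head, 105 mm from fully up; stiff (about 3.5 N either way), it stays at the height where it is left
- knob_mid (a point): middle of the black knob on top of the rod: upright cylinder 32 mm across, 30 mm tall, orange band near its top; rides with the rod, 177 mm above the rod's lower end
- foot_tip (a point): centre of the lower face of the brass foot, the point that touches bottom
- lock (a joint): red lock lever on the head's +y side, rad: 0 = open, lever leaning towards head -x and 45 degrees up; grows as it is pushed down; 0.79 = level, end stop 0.9, clamped from 0.65 on. Stays where it is left; pushing down 40 mm from the pivot takes about 2 to 3 N
- lock_pivot (a point): pivot of the red lock lever (axis along head y), 65 mm to head +y of the rod's axis, 18 mm above the sleeve's underside
- lock_tip (a point): free end of the red lock lever, 75 mm from the pivot; the lever is 14 mm wide (y) and 10 mm thick
- tin: closed red tin with a white lid, 133 x 99 x 54 mm, about as big as the box (not the box); loose bystander, origin at the centre of its underside
- reel0: white plastic thread reel, 54 mm across, 62 mm tall; loose bystander, origin at the centre of its underside
- reel1: white plastic thread reel, the same; loose bystander, origin at the centre of its underside
- reel2: white plastic thread reel, the same; loose bystander, origin at the centre of its underside
- bottle: green bottle, 52 mm across, 150 mm tall, white cap; loose bystander, origin at the centre of its underside
- jar: amber jar, 68 mm across, 75 mm tall; loose bystander, origin at the centre of its underside
- case: flat red and black pencil case, 75 x 185 x 16 mm; loose bystander, origin at the centre of its underside
Not all that is in view belongs to the job. There is more than one size of the box; the one meant has the size given above.

How it is judged:
On the way, in this order (a step that is already met when the one before it is completed fails the run):
1. the box stands flat and still on the table with its floor's middle under the raised rod (within 20 mm each way), the foot still above the rim (x of foot_tip in the frame of box between -0.02 and 0.02 m and y of foot_tip in the frame of box between -0.02 and 0.02 m and angle between box's own z axis and vertical below 0.05 rad and linear speed of box below 0.02 m/s and z of foot_tip in the frame of box above 0.055 m and height (world z) of box below 0.004 m), for 0.2 s.
2. the rod is down, its foot pressing on the box's floor, the lever still open (x of foot_tip in the frame of box between -0.02 and 0.02 m and y of foot_tip in the frame of box between -0.02 and 0.02 m and angle between box's own z axis and vertical below 0.05 rad and z of foot_tip in the frame of box between 0.004 and 0.0105 m and contact force between probe and box above 0.3 N and value of joint lock below 0.4 rad), for 0.1 s.
3. the lever is pushed down with the foot still on the floor (x of foot_tip in the frame of box between -0.02 and 0.02 m and y of foot_tip in the frame of box between -0.02 and 0.02 m and z of foot_tip in the frame of box between 0.004 and 0.0105 m and value of joint lock above 0.65 rad), for 0.2 s.
At the end, for the whole second after the job is handed in: the box stands flat on the table at rest; the foot is on its floor (lower face within 2.5 mm of it) and within 20 mm each way of its middle; the red lever is down (0.65 rad or more) (all of step 3 and angle between box's own z axis and vertical below 0.05 rad and linear speed of box below 0.02 m/s and height (world z) of box below 0.004 m); the robot touches nothing.
It fails at once if the foot is rammed into the box (over 45 N) (contact force between probe and box above 45 N).
It fails at once if a bystander is moved by more than 30 mm (distance of any of tin, reel0, reel1, reel2, bottle, jar, case from where it was at the start of the episode above 0.03 m).
It also fails if it takes over 64 s, if anything falls off the work surface, if the arm or the gripper's body presses on something with over 40 N, if the wrist force passes 120 N, or if a joint passes its speed limit or range.

## Robot

A 6-joint arm with a two-finger parallel gripper is mounted at the origin on the work surface. World frame = base frame: x ahead of the robot, y to its left, z up, the work surface at z = 0. Lengths are in m, angles in rad, forces in N, time in s.
With the tool pointing down it reaches from about 0.325 to 0.9 m from the base axis. Payload 3.5 kg.
Tool frame: the origin (TCP) lies between the finger pads; the fingertips stand 8 mm ahead of it and the grasp point (between the pads) lies 11 mm behind it; z points along the fingers, y is the line along which they close (so a half turn about z gives the same grasp; the last joint's range is limited). The gripper opens to 85 mm and grips with 20 to 120 N. Pads are 22 mm wide; open, the fingers measure 114 mm over their backs; the gripper's body (76 mm by 85 mm) begins 54 mm behind the grasp point. The pads swing forward as they close: fully open they stand 13 mm farther back than shut.
Start: joints at [-1.347, 0.276, -0.026, 1.268, 0, 1.467], TCP at [0.201, -0.592, 0.239] pointing down, gripper open.
Joint ranges: [-3.12, 3.12], [-0.85, 1.88], [-1.08, 1.24], [-1.95, 2.15], [-1.57, 1.53], [-3.14, 3.14]. Speed limits (rad/s): [2.57, 2.57, 3.14, 3.14, 3.14, 3.14].

## Interface

Orientations are given as a unit quaternion [x, y, z, w].
In Python, from plant import bot gives the robot as it stands. The module is installed in compiled form; this text tells all that it offers.
- The arm moves only by the shell command python3 -m pendant 'ROWS' [FORCE]. ROWS is JSON, a list of rows, each an object of numbers: "x", "y", "z": the shift along the tool's x, y, z in mm; "wx", "wy", "wz": the turn, a rotation vector about the tool's x, y, z in degrees; "gripper": the finger opening in mm, from 0 to 85.4. In form: [{"x": .., "y": .., "z": .., "wx": .., "wy": .., "wz": .., "gripper": ..}, ...]. A call has 1 to 5 rows; each row is the pose to reach, as a shift and turn from the pose commanded when the call began, along the tool's axes at that moment; what a row does not reach only later rows make up. A row lasts 1/8 s, in which the tool goes at most 62.5 mm and 10.7 degrees, less where a joint would pass 70% of its speed; a pose out of reach is approached as far as the arm can. A call with a gripper value outside its range is refused whole. The fingers move at their own pace and stop on an object; FORCE is the grip in N (left out, the last holds). Time passes only in rows, so rows that repeat a pose let the fingers close. It gives the time, the measured TCP pose, the force, the opening and the grip force at its end, in the units of the state.
- bot.read_state(): the state, without advancing time (a new reading comes with each control period).
- bot.capture(name): name is "scene" or "top" or "wrist"; returns a dict with "frame" (420x560x3 uint8, red, green, blue), "camera_matrix" (3x3 intrinsics, pixels), "extrinsics" (4x4, takes a point from world to camera coordinates); the wrist camera has in their place "tool_from_camera" (4x4, takes a point from camera to tool coordinates, whose origin is the TCP and whose axes are the flange's). Camera axes: x right, y down, z forward; pixel columns grow to the right and rows downward; lengths in m; the calibration is good to about 2 mm. A picture is of the moment at which its call begins: read the wrist's pose just before it. There is no depth.
- bot.sign_off(): hands the job in; it is judged then, once.
The state is a dict: "time_s": time; "joint_pos": joint angles; "dq": joint speeds; "tau": joint torques, N m; "tool_pos": TCP position; "ee_rot": TCP orientation; "ft_force": force on the tool from outside, world axes, zero at the start; "wrist_torque": the same for the moment, N m; "finger_gap": finger opening in m; "grasp_force": force on a finger pad.
Only numpy, scipy, OpenCV 4.12 (cv2) and the standard library are available. Lean on these libraries where they do the work, as an engineer would, in place of code of your own. Each camera call takes 0.05 s, during which the arm holds its last target. There are 200 camera calls.

## Working session

There is one attempt and no reset: what is moved stays moved. The work goes in short steps, Python scripts to look and compute and a shell command to move; the robot and the scene stay as the last step left them, time stands still between calls to the robot, and variables do not carry over. Pictures are saved under pics/ and viewed, at most 10 in all, crops included, and the job is handed in when it is done.

```bash
mkdir -p pics; ls
cat > h.py <<'E'
import numpy as np, cv2, json
from plant import bot
from scipy.spatial.transform import Rotation as R
def cap(n):
    st=bot.read_state(); c=bot.capture(n); K=np.array(c["camera_matrix"])
    if n=="wrist":
        T=np.eye(4);T[:3,:3]=R.from_quat(st["ee_rot"]).as_matrix();T[:3,3]=st["tool_pos"]
        E=np.linalg.inv(T@np.array(c["tool_from_camera"]))
    else: E=np.array(c["extrinsics"])
    return c["frame"],K,E
def save(n,f): cv2.imwrite("pics/"+n+".png",cv2.cvtColor(f,cv2.COLOR_RGB2BGR))
def ray(K,E,p):
    d=E[:3,:3].T@np.linalg.inv(K)@np.array([p[0],p[1],1.]); o=-E[:3,:3].T@E[:3,3]
    return o,d/np.linalg.norm(d)
def onz(K,E,p,z):
    o,d=ray(K,E,p); return o+d*(z-o[2])/d[2]
def proj(K,E,X):
    c=K@(E[:3,:3]@np.array(X)+E[:3,3]); return c[:2]/c[2]
def cross(r1,r2):
    (o1,d1),(o2,d2)=r1,r2
    A=np.stack([d1,-d2],1); t=np.linalg.lstsq(A,o2-o1,rcond=None)[0]
    a=o1+t[0]*d1;b=o2+t[1]*d2
    return (a+b)/2,np.linalg.norm(a-b)
E
python3 - <<'E'
from h import *
for n in ("scene","top"):
    f,K,E=cap(n); save(n+"0",f); np.savez(n+"0.npz",f=f,K=K,E=E); print(n,(-E[:3,:3].T@E[:3,3]).round(3),K[0,0])
s=bot.read_state(); print(s["ee_rot"],s["ft_force"])
E
```

```text
pics
scene [1.435 0.101 1.517] 498.00575381002807
top [ 0.303 -0.002  1.459] 492.7606743733459
[ 9.86678777e-01  1.62677627e-01 -6.94686994e-05 -9.87789931e-04] [-1.02041889 -1.01558659  0.44033445]
```

View pics/scene0.png

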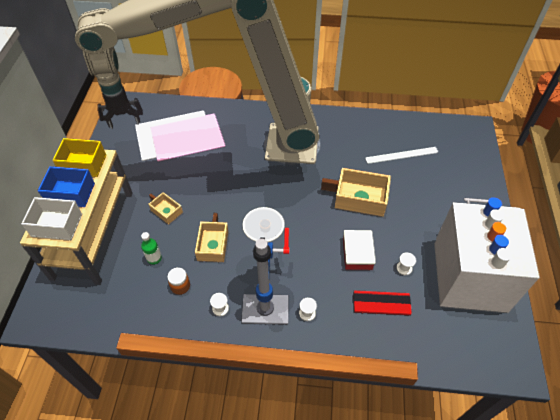

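View pics/top0.png

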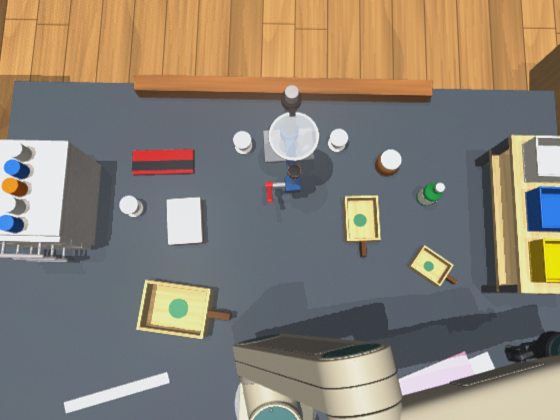

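Three boxes are possible: small (top 432,266), medium (362,219) and large (177,309). I'll measure their rims against 130 x 96 mm and make one enlarged crop.

Run:
```python
from h import *
d=np.load("top0.npz");f,K,E=d["f"],d["K"],d["E"]
hsv=cv2.cvtColor(f,cv2.COLOR_RGB2HSV)
m=cv2.inRange(hsv,(15,50,90),(35,255,255))|cv2.inRange(hsv,(60,100,50),(90,255,255))
m=cv2.morphologyEx(m,cv2.MORPH_CLOSE,np.ones((3,3)))
for name,(x,y) in dict(small=(432,266),med=(362,219),large=(177,309)).items():
    w=np.zeros_like(m);r=28 if name!="large" else 45; w[y-r:y+r,x-r:x+r]=m[y-r:y+r,x-r:x+r]
    cs,_=cv2.findContours(w,cv2.RETR_EXTERNAL,cv2.CHAIN_APPROX_NONE); c=max(cs,key=cv2.contourArea)
    P=np.array([onz(K,E,p[0],.055)[:2] for p in c],np.float32)
    print(name,cv2.minAreaRect(P*1000))
    g=cv2.inRange(hsv,(60,100,50),(90,255,255))&w; M=cv2.moments(g,True); q=(M["m10"]/M["m00"],M["m01"]/M["m00"]); print(" dot",q,onz(K,E,q,.008).round(4))
a=cv2.resize(f[80:290,120:480],None,fx=2.2,fy=2.2,interpolation=cv2.INTER_CUBIC); 
save("crop1",a)
d=np.load("scene0.npz"); save("crop2",cv2.resize(d["f"][190:330,180:330],None,fx=4,fy=4,interpolation=cv2.INTER_CUBIC))
```

```text
small ((392.2846374511719, -427.83917236328125), (106.51171875, 79.7758560180664), 56.116031646728516)
 dot (428.3454545454546, 265.76363636363635) [ 0.3945 -0.4357  0.008 ]
med ((523.6284790039062, -232.73532104492188), (135.83335876464844, 103.49012756347656), 2.737570285797119)
 dot (359.6078431372549, 219.87254901960785) [ 0.5259 -0.2361  0.008 ]
large ((256.6066589355469, 289.29071044921875), (197.75143432617188, 140.9576416015625), 83.27235412597656)
 dot (177.9163179916318, 307.98744769874475) [0.2573 0.2902 0.008 ]
```

View pics/crop1.png

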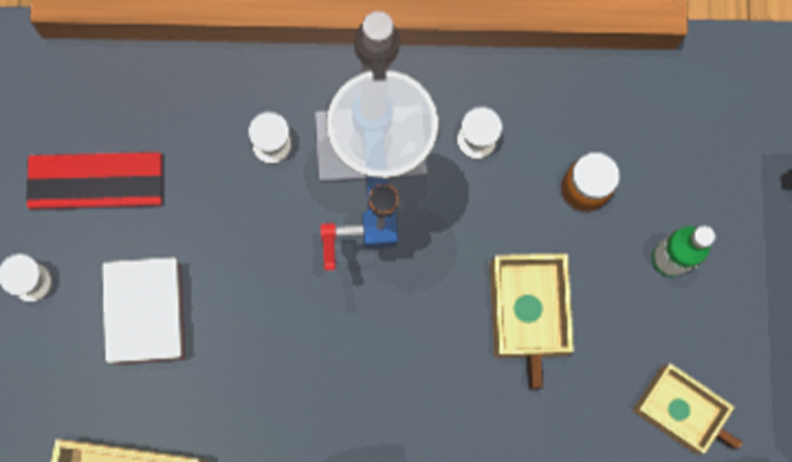

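View pics/crop2.png

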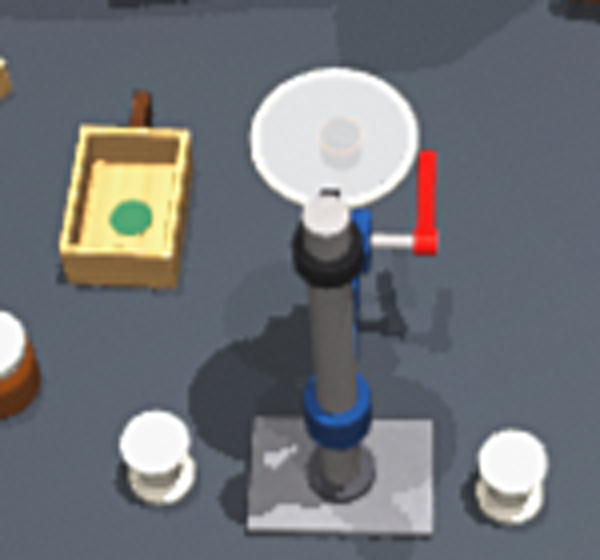

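The crop confirms the medium box: 135 x 103 mm by mask, against 130 x 96 given. The small one is 106 x 80 and the large one 198 x 141. Its tab points to -x. Next I'll triangulate the gauge: knob at top (294.5,171) / scene (265,224.5), lens at top (294,136) / scene (263.5,224), and the lever.

Run:
```python
from h import *
t=np.load("top0.npz");s=np.load("scene0.npz")
tp=lambda u,v:ray(t["K"],t["E"],(120+(u+.5)/2.2-.5,80+(v+.5)/2.2-.5)); sp=lambda u,v:ray(s["K"],s["E"],(180+(u+.5)/4-.5,190+(v+.5)/4-.5))
for n,a,b in [("knobtop",(384,199),(340,131)),("lens",(383,123),(334,137)),("levpiv",(328,231),(426,241)),("levtip",(330,268),(427,152)),("coltop",(377,26),(326,215))]:
    print(n,*[np.round(x,4) for x in cross(tp(*a),sp(*b))])
def on(r,z): o,d=r; return (o+d*(z-o[2])/d[2])[:2].round(4)
print("plate scene",[on(sp(*p),.014) for p in [(250,420),(432,420),(434,528),(247,528)]])
print("plate top",[on(tp(*p),.014) for p in [(317,112),(320,180),(426,174)]])
print("lens z.5",on(tp(383,123),.46))
for n,p,z in [("reelL",(270,128),.062),("reelR",(481,128),.062),("jar",(597,174),.075),("bottle",(703,237),.15),("tin",(143,310),.054),("reel",(21,275),.062)]: print(n,on(tp(*p),z))
print("case",on(tp(94,180),.016))
```

```text
knobtop [ 0.6024 -0.0325  0.2879] 0.0003
lens [ 0.6632 -0.0276  0.3696] 0.0005
levpiv [0.5988 0.033  0.1353] 0.0
levtip [0.5432 0.0282 0.1812] 0.0003
coltop [ 0.7528 -0.0197  0.4111] 0.0012
plate scene [array([ 0.713 , -0.1015]), array([0.6973, 0.0487]), array([0.792 , 0.0592]), array([ 0.8075, -0.0899])]
plate top [array([0.7951, 0.0557]), array([0.6976, 0.049 ]), array([ 0.709 , -0.0967])]
lens z.5 [ 0.6333 -0.0257]
reelL [0.7551 0.1163]
reelR [ 0.7607 -0.1666]
jar [ 0.6964 -0.3176]
bottle [ 0.5975 -0.4294]
tin [0.506  0.2752]
reel [0.5478 0.4364]
case [0.6907 0.36  ]
```

```bash
cat >> h.py <<'E'
def go(G,yaw,lean,back=0,off=.011):
    """row values to bring the grasp point to G (world), minus back along tool z"""
    y,l=np.radians([yaw,lean]); u=np.array([np.cos(y),np.sin(y),0]);v=np.array([-np.sin(y),np.cos(y),0]);k=np.array([0,0,1.])
    z=np.sin(l)*u-np.cos(l)*k; Rt=np.stack([np.cos(l)*u+np.sin(l)*k,-v,z],1)
    st=bot.read_state(); R0=R.from_quat(st["ee_rot"]).as_matrix(); p=np.array(G)+(off-back)*z
    d=R0.T@(p-np.array(st["tool_pos"]))*1000; w=R.from_matrix(R0.T@Rt).as_rotvec(degrees=True)
    print("d",d.round(1),"w",w.round(1))
E
python3 -c "
from h import *
go((.430,-.2386,.034),2.5,22,.12)"
```

```text
d [ 291.4 -271.5  103.8] w [-3.2 21.9 16. ]
```

```bash
python3 -m pendant '[{"x":291,"y":-271,"z":104,"wx":-3.2,"wy":21.9,"wz":16,"gripper":60},{"x":291,"y":-271,"z":104,"wx":-3.2,"wy":21.9,"wz":16,"gripper":60},{"x":291,"y":-271,"z":104,"wx":-3.2,"wy":21.9,"wz":16,"gripper":60},{"x":291,"y":-271,"z":104,"wx":-3.2,"wy":21.9,"wz":16,"gripper":60},{"x":291,"y":-271,"z":104,"wx":-3.2,"wy":21.9,"wz":16,"gripper":60}]' 60
python3 -c "
from h import *
go((.430,-.2386,.034),2.5,22,.12)"
```

```text
time_s: 0.72
tool_pos: [0.344, -0.3239, 0.1593]
ee_rot: [0.981, 0.021, 0.191, -0.004]
ft_force: [1.3, 0.2, 0.5]
finger_gap: 0.0597
grasp_force: 0.0
d [ 36.  -81.5  40.7] w [ 0.1 -0.1 -0.1]
```

```bash
python3 -m pendant '[{"x":36,"y":-81,"z":41},{"x":36,"y":-81,"z":41},{"x":36,"y":-81,"z":41},{"x":36,"y":-81,"z":41}]'
python3 - <<'E'
from h import *
f,K,E=cap("wrist"); save("w1",f)
for n,P in dict(tabend=(.4155,-.2393,.05),tabroot=(.460,-.2373,.05),dot=(.525,-.2345,.008)).items(): print(n,proj(K,E,P))
go((.430,-.2386,.034),2.5,22)
E
```

```text
tabend [179.93358406 170.58207496]
tabroot [180.92918578 114.8406051 ]
dot [195.9734435   61.98458608]
d [ 37.1 -69.6 158.1] w [-0.7  0.  -0. ]schema error: expected keys x, y, z, wx, wy, wz, gripper
```

View pics/w1.png

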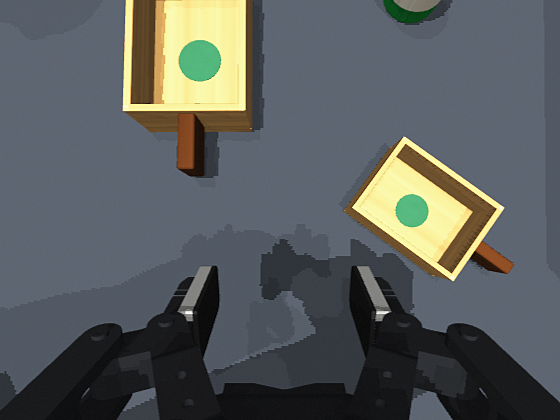

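The tab shows at (187,114)-(187,168), about 6 px right of the prediction, so it sits 5 mm further to -y. I'll correct y to -0.243 and descend with all keys given.

```bash
python3 -m pendant '[{"x":37,"y":-66,"z":40,"wx":-0.7,"wy":0,"wz":0,"gripper":60},{"x":37,"y":-66,"z":40,"wx":-0.7,"wy":0,"wz":0,"gripper":60},{"x":37,"y":-66,"z":100,"wx":-0.7,"wy":0,"wz":0,"gripper":60},{"x":37,"y":-66,"z":120,"wx":-0.7,"wy":0,"wz":0,"gripper":60}]'
python3 - <<'E'
from h import *
f,K,E=cap("wrist"); save("w2",f)
for n,P in dict(tabend=(.4155,-.2438,.05),tabroot=(.460,-.242,.05)).items(): print(n,proj(K,E,P))
hsv=cv2.cvtColor(f,cv2.COLOR_RGB2HSV); m=cv2.inRange(hsv,(3,120,40),(14,255,200)); n,l,s,c=cv2.connectedComponentsWithStats(m); print([ (s[i].tolist(),c[i].round(0)) for i in range(1,n) if s[i,4]>300])
go((.430,-.243,.034),2.5,22)
E
```

```text
time_s: 1.27
tool_pos: [0.4195, -0.2539, 0.06]
ee_rot: [0.982, 0.021, 0.19, 0.001]
ft_force: [-0.7, -0.1, -0.4]
finger_gap: 0.0601
grasp_force: 0.0
tabend [262.50741352 295.36207688]
tabroot [262.8885788  201.86820177]
[([247, 197, 28, 94, 2600], array([261., 244.]))]
d [  1.5 -10.4  38. ] w [0.5 0.2 0. ]
```

```bash
python3 -m pendant '[{"x":2,"y":-10,"z":5,"wx":0.5,"wy":0,"wz":0,"gripper":60},{"x":2,"y":-10,"z":38,"wx":0.5,"wy":0,"wz":0,"gripper":60},{"x":2,"y":-10,"z":38,"wx":0.5,"wy":0,"wz":0,"gripper":60}]'
python3 -m pendant '[{"x":0,"y":0,"z":0,"wx":0,"wy":0,"wz":0,"gripper":5},{"x":0,"y":0,"z":0,"wx":0,"wy":0,"wz":0,"gripper":5},{"x":0,"y":0,"z":0,"wx":0,"wy":0,"wz":0,"gripper":5},{"x":0,"y":0,"z":0,"wx":0,"wy":0,"wz":0,"gripper":5},{"x":0,"y":0,"z":0,"wx":0,"wy":0,"wz":0,"gripper":5}]' 40
python3 - <<'E'
from h import *
t0=np.array([.603,-.034]); y=np.radians(2.5); b=t0-.095*np.array([np.cos(y),np.sin(y)])
print(b); go((*b,.034),2.5,22)
E
```

```text
time_s: 1.7
tool_pos: [0.4355, -0.2452, 0.0275]
ee_rot: [0.981, 0.021, 0.19, -0.003]
ft_force: [0.1, 0.4, -0.9]
finger_gap: 0.0599
grasp_force: 0.0
time_s: 2.33
tool_pos: [0.4367, -0.2459, 0.0296]
ee_rot: [0.981, 0.021, 0.193, -0.002]
ft_force: [-1.6, 3.6, 5.9]
finger_gap: 0.0132
grasp_force: 39.3
[ 0.50809042 -0.03814384]
d [  76.2 -204.5   36.6] w [ 0.2 -0.2  0. ]
```

```bash
python3 - <<'E'
from h import *
y=np.radians(2.5); b=np.array([.603,-.034])-.095*np.array([np.cos(y),np.sin(y)])
go((*b,.0398),2.5,22)
E
python3 -m pendant '[{"x":7,"y":-21,"z":3,"wx":0,"wy":0,"wz":0,"gripper":5},{"x":15,"y":-41,"z":6,"wx":0,"wy":0,"wz":0,"gripper":5},{"x":22,"y":-62,"z":9,"wx":0,"wy":0,"wz":0,"gripper":5},{"x":30,"y":-82,"z":12,"wx":0,"wy":0,"wz":0,"gripper":5},{"x":37,"y":-103,"z":15,"wx":0,"wy":0,"wz":0,"gripper":5}]'
python3 - <<'E'
from h import *
y=np.radians(2.5); b=np.array([.603,-.034])-.095*np.array([np.cos(y),np.sin(y)])
go((*b,.0398),2.5,22)
E
```

```text
d [  78.4 -204.5   31.2] w [ 0.2 -0.2  0. ]
time_s: 2.95
tool_pos: [0.4736, -0.1439, 0.0298]
ee_rot: [0.981, 0.02, 0.193, 0.001]
ft_force: [-0.4, -5.7, 3.8]
finger_gap: 0.0135
grasp_force: 39.5
d [  39.9 -104.3   15.4] w [ 0.6 -0.2 -0. ]
```

```bash
python3 -m pendant '[{"x":8,"y":-21,"z":3,"wx":0,"wy":0,"wz":0,"gripper":5},{"x":16,"y":-42,"z":6,"wx":0,"wy":0,"wz":0,"gripper":5},{"x":24,"y":-63,"z":9,"wx":0,"wy":0,"wz":0,"gripper":5},{"x":32,"y":-84,"z":12,"wx":0,"wy":0,"wz":0,"gripper":5},{"x":40,"y":-104,"z":15,"wx":0,"wy":0,"wz":0,"gripper":5}]'
python3 - <<'E'
from h import *
for n in("top","scene"):
    f,K,E=cap(n); np.savez(n+"1.npz",f=f,K=K,E=E)
    a=f[130:240,240:350] if n=="top" else f[180:330,180:330]
    if n=="top": A=cv2.resize(a,(400,400),interpolation=cv2.INTER_CUBIC)
    else: B=cv2.resize(a,(400,400),interpolation=cv2.INTER_CUBIC)
save("ts1",np.hstack([A,B]))
E
```

```text
time_s: 3.58
tool_pos: [0.5111, -0.037, 0.0297]
ee_rot: [0.981, 0.02, 0.192, 0.0]
ft_force: [-1.5, -2.8, 1.1]
finger_gap: 0.0133
grasp_force: 39.3
```

View pics/ts1.png

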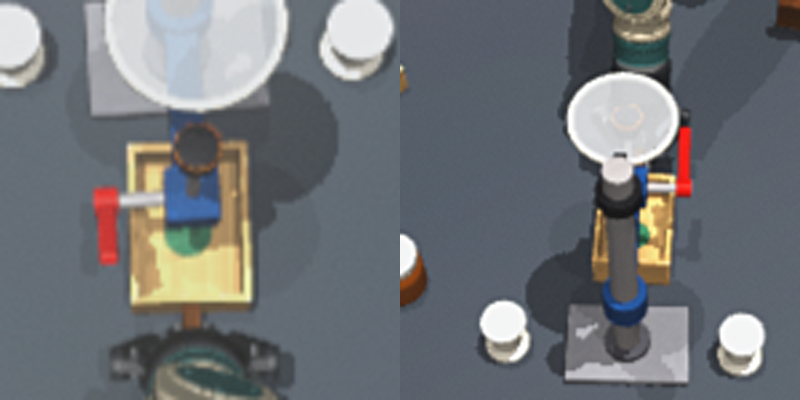

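The box is at left-panel rim corners (128,143), (247,143), (250,307) and (132,307), with the dot near (187,238) partly hidden by the head. I'll check its centre against the rod.

Run:
```python
from h import *
d=np.load("top1.npz");K,E=d["K"],d["E"];s=400/110
P=np.array([onz(K,E,(240+(u+.5)/s-.5,130+(v+.5)/s-.5),.055)[:2] for u,v in [(128,143),(247,143),(250,305),(132,305)]]);print(P.round(4),P.mean(0).round(4))
d=np.load("scene1.npz");K,E=d["K"],d["E"];s=400/150
# bottom far +x rim edge corners and right corner in scene (z=.055)
for u,v in [(195,265),(272,268),(275,178)]: print(onz(K,E,(180+(u+.5)/s-.5,180+(v+.5)/s-.5),.055).round(4))
hsv=cv2.cvtColor(d["f"],cv2.COLOR_RGB2HSV)
print(proj(K,E,(.603,-.034,.008)))
g=cv2.inRange(hsv,(60,80,30),(90,255,255)); g[:225]=0; g[285:]=0;g[:,:250]=0;g[:,290:]=0; p=np.argwhere(g); print(p.min(0),p.max(0),len(p))
print(onz(K,E,(p[:,1].max(),p[:,0].mean()),.008))
```

```text
[[ 0.6645  0.0187]
 [ 0.6664 -0.0772]
 [ 0.5342 -0.0811]
 [ 0.5322  0.0125]] [ 0.5993 -0.0318]
[ 0.6732 -0.0693  0.055 ]
[0.6675 0.0258 0.055 ]
[0.5377 0.0165 0.055 ]
[266.30794264 268.39820737]
[264 269] [271 272] 21
[ 0.59849018 -0.01475958  0.008     ]
```

Centre is about (0.601,-0.029) and the rod about (0.603,-0.034). I'll nudge it, release, and back off.

```bash
python3 -m pendant '[{"x":2,"y":4,"z":1,"wx":0,"wy":0,"wz":0,"gripper":5},{"x":2,"y":4,"z":1,"wx":0,"wy":0,"wz":0,"gripper":5},{"x":2,"y":4,"z":1,"wx":0,"wy":0,"wz":0,"gripper":50},{"x":2,"y":4,"z":1,"wx":0,"wy":0,"wz":0,"gripper":50},{"x":2,"y":4,"z":1,"wx":0,"wy":0,"wz":0,"gripper":50}]'
python3 -m pendant '[{"x":0,"y":0,"z":-40,"wx":0,"wy":0,"wz":0,"gripper":60},{"x":0,"y":0,"z":-100,"wx":0,"wy":0,"wz":0,"gripper":60},{"x":0,"y":0,"z":-150,"wx":0,"wy":0,"wz":0,"gripper":60},{"x":-10,"y":0,"z":-200,"wx":0,"wy":10,"wz":0,"gripper":60},{"x":-20,"y":0,"z":-250,"wx":0,"wy":20,"wz":0,"gripper":60}]'
python3 - <<'E'
from h import *
go((.603,-.034,.273),5,42,.13)
f,K,E=cap("top"); s=400/110
A=cv2.resize(f[130:240,240:350],(400,400),interpolation=cv2.INTER_CUBIC)
hsv=cv2.cvtColor(f,cv2.COLOR_RGB2HSV); m=cv2.inRange(hsv,(15,50,90),(35,255,255)); m[:160]=0;m[:, :250]=0;m[:,330:]=0;m[225:]=0
p=np.argwhere(m)[:,::-1]; P=np.array([onz(K,E,q,.055)[:2] for q in p],np.float32); print(cv2.minAreaRect(P*1000))
E
```

```text
time_s: 4.3
tool_pos: [0.5121, -0.0404, 0.0281]
ee_rot: [0.981, 0.021, 0.191, -0.002]
ft_force: [0.5, 0.1, -0.6]
finger_gap: 0.0502
grasp_force: 0.0
time_s: 4.92
tool_pos: [0.4001, -0.0435, 0.2549]
ee_rot: [0.932, 0.022, 0.362, -0.005]
ft_force: [-0.7, -0.8, 1.1]
finger_gap: 0.0598
grasp_force: 0.0
d [163.    3.7   4.7] w [ 1.9 -0.4 -1.5]
((598.2520141601562, -31.683273315429688), (137.99032592773438, 97.2613754272461), 3.431736469268799)
```

```bash
python3 -c "
from h import *
go((.603,-.034,.273),17,42,.11)"
```

```text
d [163.3  17.2  35.9] w [ 10.7  -1.3 -10.2]
```

```bash
python3 -m pendant '[{"x":90,"y":17,"z":0,"wx":5,"wy":-0.6,"wz":-5,"gripper":60},{"x":163,"y":17,"z":20,"wx":10.7,"wy":-1.3,"wz":-10.2,"gripper":60},{"x":163,"y":17,"z":36,"wx":10.7,"wy":-1.3,"wz":-10.2,"gripper":60},{"x":163,"y":17,"z":36,"wx":10.7,"wy":-1.3,"wz":-10.2,"gripper":60}]'
python3 - <<'E'
from h import *
f,K,E=cap("wrist"); save("w3",f)
for n,P in dict(mid=(.603,-.034,.273),top=(.603,-.034,.288),l=(.603,-.018,.288),sl=(.603,-.034,.152)).items(): print(n,proj(K,E,P).round(1))
go((.603,-.034,.273),17,42)
E
```

```text
time_s: 5.48
tool_pos: [0.5486, -0.0551, 0.3358]
ee_rot: [0.927, 0.137, 0.344, -0.06]
ft_force: [0.6, -0.7, -0.5]
finger_gap: 0.06
grasp_force: 0.0
mid [279.  219.7]
top [278.3 211.2]
l [254.7 204.6]
sl [282.7 263.1]
d [ 5.8 -1.3 96.5] w [-0.9  1.3 -0.6]
```

View pics/w3.png

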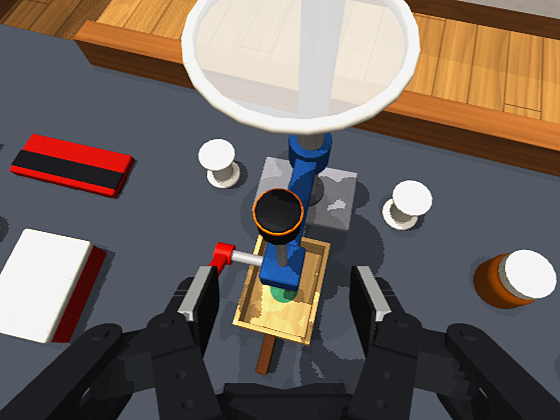

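The knob top at (279,212) matches the prediction of (278,211). Approaching and closing gently on it.

```bash
python3 -m pendant '[{"x":6,"y":-1,"z":40,"wx":-0.9,"wy":1.3,"wz":-0.6,"gripper":60},{"x":6,"y":-1,"z":75,"wx":-0.9,"wy":1.3,"wz":-0.6,"gripper":60},{"x":6,"y":-1,"z":97,"wx":-0.9,"wy":1.3,"wz":-0.6,"gripper":60},{"x":6,"y":-1,"z":97,"wx":-0.9,"wy":1.3,"wz":-0.6,"gripper":60}]'
python3 -m pendant '[{"x":0,"y":0,"z":0,"wx":0,"wy":0,"wz":0,"gripper":20},{"x":0,"y":0,"z":0,"wx":0,"wy":0,"wz":0,"gripper":20},{"x":0,"y":0,"z":0,"wx":0,"wy":0,"wz":0,"gripper":20},{"x":0,"y":0,"z":0,"wx":0,"wy":0,"wz":0,"gripper":20}]' 25
python3 - <<'E'
from h import *
s=bot.read_state();Rt=R.from_quat(s["ee_rot"]).as_matrix();print("grasp pt",s["tool_pos"]-.011*Rt[:,2],"down in tool",-Rt[2],s["ft_force"])
E
```

```text
time_s: 6.02
tool_pos: [0.6076, -0.0309, 0.2619]
ee_rot: [0.924, 0.138, 0.353, -0.054]
ft_force: [0.4, -0.2, -1.0]
finger_gap: 0.0602
grasp_force: 0.0
time_s: 6.52
tool_pos: [0.6092, -0.0312, 0.2661]
ee_rot: [0.923, 0.139, 0.356, -0.053]
ft_force: [-5.1, 2.4, 2.1]
finger_gap: 0.0314
grasp_force: 27.4
grasp pt [ 0.60209827 -0.03338888  0.27422676] down in tool [-6.71276201e-01  9.28223557e-05  7.41207294e-01] [-5.09982842  2.39550652  2.14470568]
```

```bash
python3 -m pendant '[{"x":-8,"y":0,"z":9,"wx":0,"wy":0,"wz":0,"gripper":20},{"x":-16,"y":0,"z":18,"wx":0,"wy":0,"wz":0,"gripper":20},{"x":-24,"y":0,"z":27,"wx":0,"wy":0,"wz":0,"gripper":20},{"x":-32,"y":0,"z":35.5,"wx":0,"wy":0,"wz":0,"gripper":20},{"x":-40,"y":0,"z":44,"wx":0,"wy":0,"wz":0,"gripper":20}]'
python3 -m pendant '[{"x":-3.5,"y":0,"z":3.8,"wx":0,"wy":0,"wz":0,"gripper":20},{"x":-6.7,"y":0,"z":7.4,"wx":0,"wy":0,"wz":0,"gripper":20},{"x":-9,"y":0,"z":10,"wx":0,"wy":0,"wz":0,"gripper":20},{"x":-11,"y":0,"z":12.2,"wx":0,"wy":0,"wz":0,"gripper":20},{"x":-11,"y":0,"z":12.2,"wx":0,"wy":0,"wz":0,"gripper":20}]'
```

```text
time_s: 7.15
tool_pos: [0.6091, -0.0313, 0.2063]
ee_rot: [0.923, 0.139, 0.356, -0.054]
ft_force: [-5.9, 3.0, 3.1]
finger_gap: 0.0312
grasp_force: 27.4
time_s: 7.78
tool_pos: [0.6091, -0.0313, 0.1893]
ee_rot: [0.923, 0.138, 0.355, -0.054]
ft_force: [-3.3, 4.4, 0.2]
finger_gap: 0.031
grasp_force: 27.2
```

```bash
python3 -m pendant '[{"x":-0.9,"y":0,"z":1,"wx":0,"wy":0,"wz":0,"gripper":20},{"x":-1.8,"y":0,"z":2,"wx":0,"wy":0,"wz":0,"gripper":20},{"x":-2.7,"y":0,"z":3,"wx":0,"wy":0,"wz":0,"gripper":20},{"x":-3.6,"y":0,"z":4,"wx":0,"wy":0,"wz":0,"gripper":20},{"x":-3.6,"y":0,"z":4,"wx":0,"wy":0,"wz":0,"gripper":20}]'
python3 -m pendant '[{"x":-0.7,"y":0,"z":0.7,"wx":0,"wy":0,"wz":0,"gripper":20},{"x":-1.4,"y":0,"z":1.5,"wx":0,"wy":0,"wz":0,"gripper":20},{"x":-1.4,"y":0,"z":1.5,"wx":0,"wy":0,"wz":0,"gripper":20}]'
```

```text
time_s: 8.4
tool_pos: [0.6092, -0.0313, 0.184]
ee_rot: [0.923, 0.138, 0.355, -0.054]
ft_force: [-4.3, 3.1, 0.8]
finger_gap: 0.0312
grasp_force: 27.3
time_s: 8.78
tool_pos: [0.6092, -0.0313, 0.1821]
ee_rot: [0.923, 0.138, 0.355, -0.054]
ft_force: [-4.0, 3.5, 1.9]
finger_gap: 0.0311
grasp_force: 27.4
```

```bash
python3 -m pendant '[{"x":-0.7,"y":0,"z":0.7,"wx":0,"wy":0,"wz":0,"gripper":20},{"x":-1.4,"y":0,"z":1.5,"wx":0,"wy":0,"wz":0,"gripper":20},{"x":-1.4,"y":0,"z":1.5,"wx":0,"wy":0,"wz":0,"gripper":20}]'
```

```text
time_s: 9.15
tool_pos: [0.6092, -0.0313, 0.1803]
ee_rot: [0.923, 0.138, 0.355, -0.054]
ft_force: [-5.6, 4.1, 3.0]
finger_gap: 0.0314
grasp_force: 27.7
```

Down 86 mm and still no clear contact force (a step up above about 4 N). I'll keep creeping.

```bash
for i in 1; do python3 -m pendant '[{"x":-0.7,"y":0,"z":0.7,"wx":0,"wy":0,"wz":0,"gripper":20},{"x":-1.4,"y":0,"z":1.5,"wx":0,"wy":0,"wz":0,"gripper":20},{"x":-1.4,"y":0,"z":1.5,"wx":0,"wy":0,"wz":0,"gripper":20}]'; done
```

```text
time_s: 9.52
tool_pos: [0.6094, -0.0312, 0.1802]
ee_rot: [0.922, 0.139, 0.357, -0.054]
ft_force: [-19.8, 2.1, 15.6]
finger_gap: 0.0309
grasp_force: 29.3
```

```bash
python3 -m pendant '[{"x":-0.7,"y":0,"z":0.7,"wx":0,"wy":0,"wz":0,"gripper":20},{"x":-1.4,"y":0,"z":1.5,"wx":0,"wy":0,"wz":0,"gripper":20},{"x":-1.4,"y":0,"z":1.5,"wx":0,"wy":0,"wz":0,"gripper":20}]'
```

```text
time_s: 9.9
tool_pos: [0.6096, -0.0312, 0.1801]
ee_rot: [0.922, 0.139, 0.358, -0.054]
ft_force: [-31.8, -0.5, 29.7]
finger_gap: 0.0312
grasp_force: 31.1
```

Contact came after 86 mm of travel, where the floor was expected, at about 30 N. I'll relax part of the push and check that it's the foot and not the fingers on the head.

```bash
python3 -m pendant '[{"x":0.7,"y":0,"z":-0.8,"wx":0,"wy":0,"wz":0,"gripper":20},{"x":1.4,"y":0,"z":-1.5,"wx":0,"wy":0,"wz":0,"gripper":20},{"x":1.4,"y":0,"z":-1.5,"wx":0,"wy":0,"wz":0,"gripper":20}]'
python3 - <<'E'
from h import *
f,K,E=cap("wrist"); f2,_,_=cap("scene"); save("w4",np.hstack([cv2.resize(f,(480,360)),cv2.resize(f2[200:290,220:300],(320,360),interpolation=cv2.INTER_CUBIC)]))
E
```

```text
time_s: 10.28
tool_pos: [0.6094, -0.0312, 0.1803]
ee_rot: [0.922, 0.139, 0.357, -0.054]
ft_force: [-19.5, 2.1, 15.6]
finger_gap: 0.0312
grasp_force: 29.2
```

View pics/w4.png

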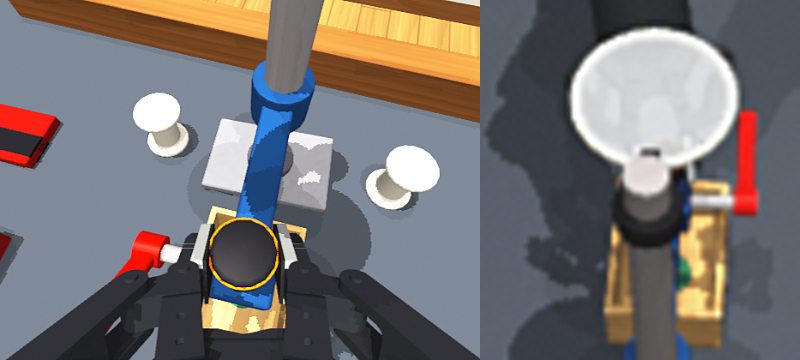

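The wrist view shows the pads on the knob and clear of the lever shaft and sleeve. The foot height works out to about 0.010, which fits floor contact. Relaxing, releasing, and backing off along the tool axis.

```bash
python3 -m pendant '[{"x":0.7,"y":0,"z":-0.8,"wx":0,"wy":0,"wz":0,"gripper":20},{"x":0.7,"y":0,"z":-0.8,"wx":0,"wy":0,"wz":0,"gripper":50},{"x":0.7,"y":0,"z":-0.8,"wx":0,"wy":0,"wz":0,"gripper":50},{"x":0.7,"y":0,"z":-0.8,"wx":0,"wy":0,"wz":0,"gripper":50},{"x":0.7,"y":0,"z":-0.8,"wx":0,"wy":0,"wz":0,"gripper":50}]'
python3 -m pendant '[{"x":0,"y":0,"z":-30,"wx":0,"wy":0,"wz":0,"gripper":50},{"x":0,"y":0,"z":-80,"wx":0,"wy":0,"wz":0,"gripper":50},{"x":0,"y":0,"z":-130,"wx":0,"wy":0,"wz":0,"gripper":0},{"x":0,"y":0,"z":-130,"wx":0,"wy":0,"wz":0,"gripper":0}]'
python3 - <<'E'
from h import *
f,K,E=cap("wrist"); hsv=cv2.cvtColor(f,cv2.COLOR_RGB2HSV)
m=cv2.inRange(hsv,(8,200,150),(22,255,255)); m=cv2.morphologyEx(m,cv2.MORPH_OPEN,np.ones((2,2)))
for n,z in(("knobtop",.200),("knobtop+10",.210)): print(n,proj(K,E,(.603,-.034,z)))
a,l,s,c=cv2.connectedComponentsWithStats(m); print([(s[i].tolist(),c[i].round()) for i in range(1,a) if s[i,4]>60])
r=cv2.inRange(hsv,(0,180,80),(5,255,255)); a,l,s,c=cv2.connectedComponentsWithStats(r|cv2.inRange(hsv,(175,180,80),(180,255,255))); print([(s[i].tolist(),c[i].round()) for i in range(1,a) if s[i,4]>200])
y=np.radians(5);u=np.array([np.cos(y),np.sin(y),0]);v=np.array([-np.sin(y),np.cos(y),0]);h=np.array([.603,-.034,.1165])
pv=h+.065*v+[0,0,.018]; tip=pv-.053*u+[0,0,.053]; q=pv-.06*.7071*u+[0,0,.06*.7071]
print("pv",pv,"tip",tip,proj(K,E,pv),proj(K,E,tip))
E
```

```text
time_s: 11.0
tool_pos: [0.6101, -0.0323, 0.1792]
ee_rot: [0.923, 0.138, 0.356, -0.052]
ft_force: [-0.2, 0.3, 0.1]
finger_gap: 0.0501
grasp_force: 0.0
time_s: 11.5
tool_pos: [0.5273, -0.0591, 0.2801]
ee_rot: [0.922, 0.138, 0.359, -0.05]
ft_force: [0.3, -0.1, -0.7]
finger_gap: 0.0141
grasp_force: 0.0
knobtop [280.09321989 205.11129763]
knobtop+10 [280.03396723 199.25639851]
[([508, 234, 48, 51, 511], array([524., 267.]))]
[([0, 106, 116, 45, 2176], array([ 57., 126.])), ([0, 142, 98, 32, 1001], array([ 48., 158.])), ([174, 208, 53, 58, 1205], array([199., 236.])), ([14, 223, 69, 107, 2124], array([ 49., 280.]))]
pv [0.59733488 0.03075266 0.1345    ] tip [0.54453656 0.0261334  0.1875    ] [213.21053292 221.69694476] [179.37587291 259.04743934]
```

```bash
python3 -c "
from h import *
go((.5575,.0273,.235),0,25,0,-.008)"
```

```text
d [ 14.  -74.3  60.3] w [ -9.2 -17.2  14.3]
```

```bash
python3 -m pendant '[{"x":14,"y":-40,"z":10,"wx":-4,"wy":-8,"wz":6,"gripper":0},{"x":14,"y":-74,"z":40,"wx":-9.2,"wy":-17.2,"wz":14.3,"gripper":0},{"x":14,"y":-74,"z":60,"wx":-9.2,"wy":-17.2,"wz":14.3,"gripper":0},{"x":14,"y":-74,"z":60,"wx":-9.2,"wy":-17.2,"wz":14.3,"gripper":0},{"x":14,"y":-74,"z":60,"wx":-9.2,"wy":-17.2,"wz":14.3,"gripper":0}]'
python3 - <<'E'
from h import *
f,K,E=cap("wrist"); f2,K2,E2=cap("top"); save("w5",np.hstack([cv2.resize(f,(480,360)),cv2.resize(f2[150:230,240:311],(320,360),interpolation=cv2.INTER_CUBIC)]))
go((.5575,.0273,.15),0,25,0,-.008)
E
```

```text
time_s: 12.18
tool_pos: [0.5523, 0.0281, 0.2388]
ee_rot: [0.977, 0.0, 0.214, -0.002]
ft_force: [0.6, -0.6, 0.4]
finger_gap: -0.0001
grasp_force: 0.0
d [-33.2   0.2  75.8] w [-0.1  0.2 -0.1]
```

View pics/w5.png

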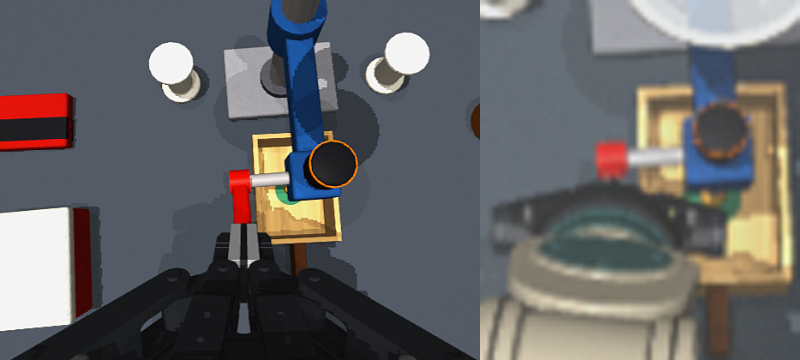

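The fingertips at (242,250) are in line over the lever (240,190). Pushing down.

```bash
python3 -m pendant '[{"x":-10,"y":0,"z":22,"wx":0,"wy":0,"wz":0,"gripper":0},{"x":-16,"y":0,"z":37,"wx":0,"wy":0,"wz":0,"gripper":0},{"x":-20,"y":0,"z":47,"wx":0,"wy":0,"wz":0,"gripper":0},{"x":-25,"y":0,"z":57,"wx":0,"wy":0,"wz":0,"gripper":0},{"x":-29,"y":0,"z":66,"wx":0,"wy":0,"wz":0,"gripper":0}]'
python3 -m pendant '[{"x":-2,"y":0,"z":5,"wx":0,"wy":0,"wz":0,"gripper":0},{"x":-4,"y":0,"z":10,"wx":0,"wy":0,"wz":0,"gripper":0},{"x":-6,"y":0,"z":14,"wx":0,"wy":0,"wz":0,"gripper":0},{"x":-7,"y":0,"z":17,"wx":0,"wy":0,"wz":0,"gripper":0},{"x":-7,"y":0,"z":17,"wx":0,"wy":0,"wz":0,"gripper":0}]'
python3 -c "
from h import *
go((.5575,.0273,.138),0,25,0,-.008)"
```

```text
time_s: 12.9
tool_pos: [0.5551, 0.0279, 0.1687]
ee_rot: [0.976, 0.0, 0.216, -0.001]
ft_force: [-1.2, -0.2, 2.5]
finger_gap: -0.0
grasp_force: 0.9
time_s: 13.52
tool_pos: [0.555, 0.0285, 0.1494]
ee_rot: [0.977, 0.0, 0.214, -0.002]
ft_force: [0.1, -0.2, 0.1]
finger_gap: 0.0
grasp_force: 0.0
d [-2.5  1.2  3.4] w [-0.2  0.2  0. ]
```

```bash
python3 -m pendant '[{"x":-0.8,"y":0,"z":1.8,"wx":0,"wy":0,"wz":0,"gripper":0},{"x":-1.6,"y":0,"z":3.6,"wx":0,"wy":0,"wz":0,"gripper":0},{"x":-2.4,"y":0,"z":5.4,"wx":0,"wy":0,"wz":0,"gripper":0},{"x":-2.4,"y":0,"z":5.4,"wx":0,"wy":0,"wz":0,"gripper":0}]'
python3 -m pendant '[{"x":-0.8,"y":0,"z":1.8,"wx":0,"wy":0,"wz":0,"gripper":0},{"x":-1.2,"y":0,"z":2.7,"wx":0,"wy":0,"wz":0,"gripper":0},{"x":-1.2,"y":0,"z":2.7,"wx":0,"wy":0,"wz":0,"gripper":0}]'
```

```text
time_s: 14.02
tool_pos: [0.5553, 0.0284, 0.1438]
ee_rot: [0.977, 0.0, 0.215, -0.001]
ft_force: [0.6, 0.3, -0.4]
finger_gap: -0.0002
grasp_force: 0.0
time_s: 14.4
tool_pos: [0.5556, 0.0283, 0.1413]
ee_rot: [0.977, 0.0, 0.215, -0.001]
ft_force: [-1.7, -0.2, 2.8]
finger_gap: -0.0
grasp_force: 1.1
```

```bash
python3 -m pendant '[{"x":-0.8,"y":0,"z":1.8,"wx":0,"wy":0,"wz":0,"gripper":0},{"x":-1.2,"y":0,"z":2.7,"wx":0,"wy":0,"wz":0,"gripper":0},{"x":-1.2,"y":0,"z":2.7,"wx":0,"wy":0,"wz":0,"gripper":0}]'
python3 - <<'E'
from h import *
f,K,E=cap("scene"); hsv=cv2.cvtColor(f,cv2.COLOR_RGB2HSV); m=cv2.inRange(hsv,(0,180,80),(5,255,255))|cv2.inRange(hsv,(175,180,80),(180,255,255))
a,l,s,c=cv2.connectedComponentsWithStats(m);print([s[i].tolist() for i in range(1,a) if s[i,4]>25])
y=np.radians(5);u=np.array([np.cos(y),np.sin(y),0]);pv=np.array([.5973,.0308,.1345])
for q in (0,.65,.79,.9): b=np.pi/4-q; print(q,proj(K,E,pv+.075*(-np.cos(b)*u+[0,0,np.sin(b)])).round(1))
E
```

```text
time_s: 14.78
tool_pos: [0.5558, 0.0283, 0.1402]
ee_rot: [0.976, 0.0, 0.216, -0.001]
ft_force: [-12.0, 1.3, 16.9]
finger_gap: -0.0001
grasp_force: 9.0
[[284, 242, 5, 12, 55], [346, 265, 27, 4, 106], [354, 291, 55, 5, 143], [354, 301, 57, 14, 628]]
0 [285.8 226.8]
0.65 [285.7 228.7]
0.79 [285.7 230.3]
0.9 [285.7 231.8]
```

End stop reached: the force jumps to 17 N with no further travel. Backing off along the tool axis, then a final look.

```bash
python3 -m pendant '[{"x":2,"y":0,"z":-5,"wx":0,"wy":0,"wz":0,"gripper":0},{"x":10,"y":0,"z":-50,"wx":0,"wy":0,"wz":0,"gripper":0},{"x":10,"y":0,"z":-110,"wx":0,"wy":0,"wz":0,"gripper":0},{"x":10,"y":0,"z":-150,"wx":0,"wy":0,"wz":0,"gripper":0},{"x":10,"y":0,"z":-150,"wx":0,"wy":0,"wz":0,"gripper":0}]'
python3 - <<'E'
from h import *
f,K,E=cap("wrist"); f2,K2,E2=cap("top"); save("w6",np.hstack([cv2.resize(f,(480,360)),cv2.resize(f2[140:230,240:320],(320,360),interpolation=cv2.INTER_CUBIC)]))
y=np.radians(5);u=np.array([np.cos(y),np.sin(y),0]);pv=np.array([.5973,.0308,.1345])
for q in (0,.65,.9): b=np.pi/4-q; p=pv+.075*(-np.cos(b)*u+[0,0,np.sin(b)]); print(q,"wrist view",(proj(K,E,p)*480/560).round(0),"top view",((proj(K2,E2,p)-[240,140])*4).round(0))
print("knob top if on floor: wrist",(proj(K,E,(.603,-.034,.2))*480/560).round(0),"10mm higher",(proj(K,E,(.603,-.034,.21))*480/560).round(0))
E
```

```text
time_s: 15.45
tool_pos: [0.5034, 0.0277, 0.2831]
ee_rot: [0.976, 0.0, 0.219, -0.001]
ft_force: [-0.5, -0.7, -0.6]
finger_gap: -0.0004
grasp_force: 0.0
0 wrist view [246. 189.] top view [122. 243.]
0.65 wrist view [247. 214.] top view [125. 285.]
0.9 wrist view [247. 214.] top view [126. 290.]
knob top if on floor: wrist [317. 118.] 10mm higher [320. 114.]
```

View pics/w6.png

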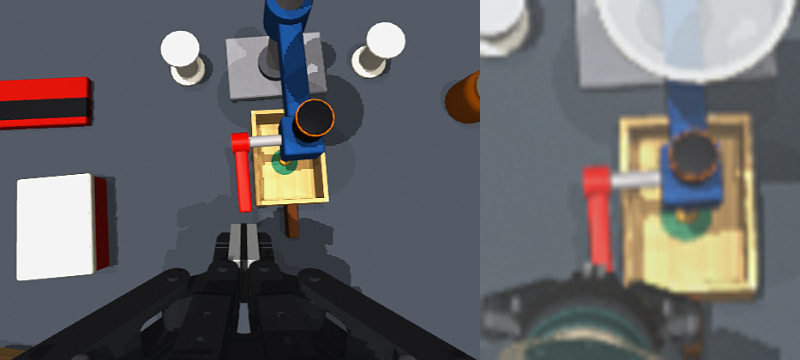

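The lever end is at (246,211), fully down. The knob is at (315,118), the height for the foot on the floor, and the brass foot sits on the green dot at (287,162). The gripper is clear, so I'm handing in.

```bash
python3 -c "
from plant import bot
print(bot.sign_off())"
```

```text
the job is handed in; nothing more can be done
None
```

I handed the job in at about 15.5 s. By the last pictures, the box is under the gauge, the foot is on the green dot, the red lever is fully down, and the arm is clear. The sign-off returned no verdict.

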